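# Weigh the parts basket on the spring scale

### The job

Weigh the steel parts basket: lift it by its bail and hang the bail in both prongs of the spring scale's hook. Let the weight down onto the spring slowly, and let go only when the scale carries all of it and you are neither holding it up nor pressing it down, so that the pointer creeps to its reading and never jumps down or springs back. Leave the basket hanging still and free with its nut and bolt inside, do not knock the scale, and leave the other things on the bench alone.

Things in the scene. Friction and masses are not known exactly. Their poses are not given: they have to be found in the camera images.
- basket: Open steel basket 100 (x) x 140 (y) x 45 mm, origin under its centre, z up. Stiff upright wire bail: 8 mm uprights at y = +-67 mm, level 8 mm bar along y, 130 mm above the underside, 85 mm above the rim. Its middle 36 mm has a rubber sleeve 11 mm thick: grasp it from above, fingers closing along x. With contents it weighs 0.35 to 0.95 kg, different each time.
- bail_mid (a point): Middle of the bail's top bar (on its axis), 130 mm above the basket's underside; axes as the basket's.
- scale_stand: Spring scale fixed to the bench, origin under its column (365 mm tall), x pointing away from the robot, z up. Grey foot, white graduated plate. Its hook reaches 130 mm out to -x: two prongs of 8 mm rod at y = +-42 mm (fingers fit between), each a 90 degree V open upward, front tip 28 mm before the V's corner and topping out 21 mm above a seated bar's axis. Carriage front 88 mm behind the seat.
- hook_seat (a point): Where the middle of a seated bail bar's axis lies: between the prongs, 11 mm above the V corners. Sinks with the hook; 250 mm above the bench unloaded. Axes as scale_stand; the bar must lie along y. As the basket is below the bar, come along +x with the prongs passing between bar and rim (bar 35 to 50 mm above the seat), then lower.
- scale (a joint): Travel of the sprung hook and pointer: 0 m unloaded at the top, growing downward, end stop 0.11 m. It stays at 0 up to 0.3 N, then sinks 10 mm for each further newton (30 to 92 mm under the basket), lightly damped. Let go 1 N too early or pressed 1 N too far, it jumps at about 0.1 m/s, which is too fast; lower at 0.02 to 0.04 m/s.
- nut_big: Large hexagon nut, 36 x 41 x 20 mm, loose in the basket. Origin at the centre of its underside.
- bolt_0: Hexagon bolt, 27 x 80 x 24 mm, lying loose in the basket. Origin at the centre of its underside.
- pliers_red: Bystander: pliers, 57 x 171 x 14 mm, lying on the bench. Origin at the centre of the underside.
- masking_tape: Bystander: roll of tape, 70 mm across, 25 mm high. Origin at the centre of the underside.
- jar_washers: Bystander: small closed jar, 63 mm across, 76 mm high. Origin at the centre of the underside.
- tape_measure: Bystander: tape measure, 40 x 87 x 68 mm. Origin at the centre of the underside.

How it is judged:
By the outcome, as a careful person would: the job done as asked, in the order asked, and still so for the second after the job is handed in, with the robot touching nothing.
It also fails if it takes over 59 s, if anything falls off the work surface, if the arm or the gripper's body presses on something with over 40 N, if the wrist force passes 120 N, or if a joint passes its speed limit or range.

### The arm

A 6-joint arm with a two-finger parallel gripper is mounted at the origin on a cart in front of the work surface, level with it; the furniture and walls round the work are solid. World frame = base frame: x ahead of the robot, y to its left, z up, the work surface at z = 0. Lengths are in m, angles in rad, forces in N, time in s.
With the tool pointing down it reaches from about 0.35 to 0.725 m from the base axis. Payload 6 kg.
Tool frame: the origin (TCP) lies at the very end of the fingers, on their centre line; the grasp point (between the pads) lies 19 mm behind it; x points along the fingers, z is the direction in which the jaws open and shut, and the axes are right-handed (so a half turn about x gives the same grasp; the last joint's range is limited). The gripper opens to 85 mm and grips with 20 to 120 N. Pads are 22 mm wide; open, the fingers measure 114 mm over their backs; the gripper's body (76 mm by 85 mm) begins 54 mm behind the grasp point. The pads swing forward as they close: fully open they stand 13 mm farther back than shut.
Start: joints at [-0.918, 0.04, 0.085, 0, -1.615, -0.334], TCP at [0.188, -0.57, 0.231] pointing down, gripper open.
Joint ranges: [-2.56, 2.56], [-1.29, 2.01], [-1.08, 1.49], [-3.29, 1.98], [-2.81, -0.18], [-2.99, 2.99]. Speed limits (rad/s): [2.57, 2.57, 3.01, 3.14, 3.14, 3.14].

### API

Orientations are given as a rotation vector (axis times angle).
In Python, from bench import manip gives the robot as it stands.
- The arm moves only by the tool step_arm, never from a script. Its argument "targets" is a list of rows, each a list of 7 numbers: the shift along the world's x, y, z in mm, then the turn, a rotation vector about the world's x, y, z in degrees, then the opening, from 0 (shut) to 1 (fully open). A call has exactly 5 rows; each row shifts and turns the commanded pose from where the row before left it; what a row does not reach is not made up. A row lasts 1/12 s, in which the tool goes at most 41.7 mm and 7.16 degrees, less where a joint would pass 70% of its speed; a pose out of reach is approached as far as the arm can. A call is refused whole if a number of a shift passes 41.7 or a number of a turn 7.16, either way. A call with a gripper value outside its range is refused whole. The fingers move at their own pace and stop on an object; the grip force is fixed at half the most. Time passes only in rows, so rows that do not move let the fingers close, or fill a call up. It gives the time, the measured TCP pose, the force and the opening at its end, in the units of the state.
- manip.get_state(): the state, without advancing time (a new reading comes with each control period).
- manip.grab_frame(name): name is "scene" or "top" or "wrist"; returns (picture, depth): 480x640x3 uint8, red, green, blue; 480x640 float32, m along the optical axis (not along the pixel's ray), 0 where there is no reading.
- manip.camera_params(name): a dict with "mtx" (3x3 intrinsics, pixels), "camera_from_world" (4x4, takes a point from world to camera coordinates); the wrist camera has in their place "hand_eye" (4x4, takes a point from camera to tool coordinates, whose origin is the TCP and whose axes are the tool frame's). Camera axes: x right, y down, z forward; pixel columns grow to the right and rows downward; lengths in m; the calibration is good to about 2 mm. The wrist camera is an equidistant fisheye: a pixel r from the principal point sees the ray r / f radians off the axis. A picture is of the moment at which its call begins: read the wrist's pose just before it. camera_params takes no time and is no camera call.
- manip.finish_job(): hands the job in, once; it reports no verdict.
The state is a dict: "time": time; "joint_positions": joint angles; "joint_vel": joint speeds; "joint_torque": joint torques, N m; "ee_pos": TCP position; "tool_rot": TCP orientation; "force": force on the tool from outside, world axes, zero at the start; "moment": the same for the moment, N m; "grip_width": finger opening in m.
Only numpy, scipy, OpenCV 4.12 (cv2) and the standard library are available. Lean on these libraries where they do the work, as an engineer would, in place of code of your own. Each camera call takes 0.05 s, during which the arm holds its last target.

## Working session

There is one attempt and no reset: what is moved stays moved. The work goes in short steps, Python scripts to look and compute and a tool call to move; the robot and the scene stay as the last step left them, time stands still between calls to the robot, and variables do not carry over. Pictures are saved under pics/ and viewed, and the job is handed in when it is done.

Besides the shell and the picture viewer there is one more tool, called as a command line: name --pt "numbers of a row" for each row, then --argument value for the rest. step_arm: Moves the arm, as the interface text tells. Its arguments: {"type":"object","properties":{"targets":{"type":"array"}},"required":["targets"]}

```bash
mkdir -p pics; ls; python3 - <<'E'
from bench import manip
import cv2,numpy as np
s=manip.get_state()
for k,v in s.items(): print(k,np.round(v,3))
for n in ("scene","top"):
    im,d=manip.grab_frame(n)
    cv2.imwrite(f"pics/{n}0.png",im[:,:,::-1]); np.save(f"pics/{n}0_d.npy",d); np.save(f"pics/{n}0_im.npy",im)
    p=manip.camera_params(n); print(n,p)
    print((d>0).mean(),d[d>0].min(),d.max())
E
```

```text
pics
time 0.0
joint_positions [-0.918  0.041  0.084 -0.    -1.615 -0.334]
joint_vel [-0.001 -0.001 -0.001  0.001  0.001  0.001]
joint_torque [ 1.0000e-03 -3.6820e+01  3.4742e+01  6.9320e+00 -5.0000e-03 -0.0000e+00]
ee_pos [ 0.188 -0.569  0.23 ]
tool_rot [-1.438  1.04   1.441]
force [-0.15  -1.599 -0.629]
moment [-0.028  0.054 -0.017]
grip_width 0.085
scene {'mtx': array([[434.3984721 ,   0.        , 317.68567743],
       [  0.        , 434.3984721 , 243.40268707],
       [  0.        ,   0.        ,   1.        ]]), 'camera_from_world': array([[-0.6933174 , -0.7206074 ,  0.00599728,  0.42738607],
       [-0.51164867,  0.48637748, -0.70827437,  0.35518444],
       [ 0.50747081, -0.49412744, -0.70591178,  0.77323187],
       [ 0.        ,  0.        ,  0.        ,  1.        ]])}
0.994404296875 0.35265878 2.6489058
top {'mtx': array([[464.99275872,   0.        , 318.61103897],
       [  0.        , 464.99275872, 237.54753229],
       [  0.        ,   0.        ,   1.        ]]), 'camera_from_world': array([[-0.00559899, -0.99981724,  0.01827967,  0.05705139],
       [-0.99522871,  0.00379078, -0.0974959 ,  0.5758175 ],
       [ 0.09740879, -0.01873833, -0.99506804,  1.29827313],
       [ 0.        ,  0.        ,  0.        ,  1.        ]])}
0.99283203125 0.70257103 2.16615
```

View pics/scene0.png

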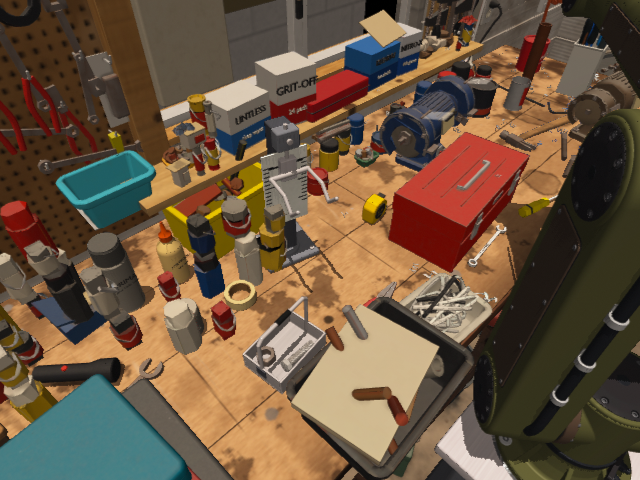

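View pics/top0.png

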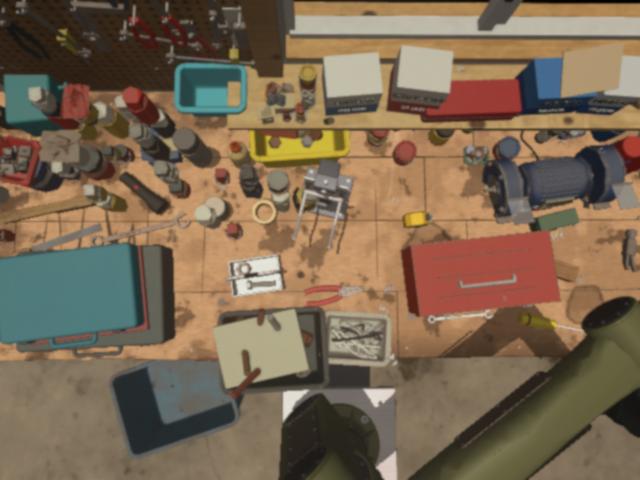

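The scene view shows the basket at about (285,345), with its bail rising to about (303,302). The scale column is at about (287,190), with its two prongs ending near (265,205) and (337,200). In the top view the basket is at (257,275) and the scale at (325,190), prongs pointing down-left. I'll zoom in and use depth next.

```bash
cat > h.py <<'E'
import numpy as np,cv2
from bench import manip
def load(n,t='0'): return np.load(f"pics/{n}{t}_im.npy"),np.load(f"pics/{n}{t}_d.npy"),manip.camera_params(n)
def cloud(d,p):
    K=p['mtx'];T=np.linalg.inv(p['camera_from_world'])
    v,u=np.mgrid[:480,:640].astype(float)
    X=np.stack([(u-K[0,2])/K[0,0]*d,(v-K[1,2])/K[1,1]*d,d],-1)
    return X@T[:3,:3].T+T[:3,3]
def proj(P,p):
    P=np.atleast_2d(P);T=p['camera_from_world'];c=P@T[:3,:3].T+T[:3,3]
    return (c[:,:2]/c[:,2:])*[p['mtx'][0,0],p['mtx'][1,1]]+p['mtx'][:2,2]
def ray(uv,p):
    K=p['mtx'];T=np.linalg.inv(p['camera_from_world'])
    r=T[:3,:3]@np.array([(uv[0]-K[0,2])/K[0,0],(uv[1]-K[1,2])/K[1,1],1]);return T[:3,3],r/np.linalg.norm(r)
def onz(uv,z,p):
    o,r=ray(uv,p);return o+r*(z-o[2])/r[2]
def tri(uv1,p1,uv2,p2):
    o1,r1=ray(uv1,p1);o2,r2=ray(uv2,p2)
    a=np.linalg.lstsq(np.stack([r1,-r2],1),o2-o1,rcond=None)[0]
    A,B=o1+a[0]*r1,o2+a[1]*r2
    return (A+B)/2,np.linalg.norm(A-B)
E
python3 - <<'E'
from h import *
for n,(a,b,c,e) in (("scene",(235,100,345,400)),("top",(210,150,370,310))):
    im,d,p=load(n)
    X=cloud(d,p)
    s=4 if n=="top" else 2
    for nm,q in (("a",im[b:e,a:c]),):
        o=cv2.resize(q,None,fx=s,fy=s,interpolation=cv2.INTER_CUBIC)
        cv2.imwrite(f"pics/{n}_crop.png",o[:600,:,::-1])
    sel=np.zeros((480,640),bool)
# top view: points with height by z band near the scale
im,d,p=load("top");X=cloud(d,p)
for nm,r in (("basket",(225,250,290,300)),("scale",(285,160,360,250))):
    a,b,c,e=r;Q=X[b:e,a:c].reshape(-1,3)
    for lo in np.arange(0,0.4,0.025):
        m=(Q[:,2]>lo)&(Q[:,2]<=lo+.025)
        if m.sum()>3: print(nm,round(lo,3),m.sum(),np.round(Q[m].min(0),3),np.round(Q[m].max(0),3))
E
```

```text
basket 0.0 1634 [0.402 0.14  0.   ] [0.544 0.325 0.025]
basket 0.025 369 [0.412 0.157 0.025] [0.529 0.308 0.05 ]
basket 0.05 8 [0.44  0.164 0.05 ] [0.52  0.304 0.073]
basket 0.1 12 [0.456 0.163 0.104] [0.482 0.302 0.125]
basket 0.125 172 [0.459 0.168 0.125] [0.482 0.298 0.141]
scale 0.0 1955 [ 0.545 -0.067  0.   ] [0.809 0.152 0.025]
scale 0.025 176 [0.646 0.001 0.025] [0.798 0.15  0.05 ]
scale 0.05 140 [0.645 0.004 0.05 ] [0.796 0.149 0.075]
scale 0.075 199 [0.646 0.02  0.075] [0.789 0.147 0.099]
scale 0.1 114 [0.652 0.032 0.1  ] [0.704 0.146 0.125]
scale 0.125 57 [ 0.65  -0.006  0.126] [0.771 0.144 0.149]
scale 0.15 81 [ 0.651 -0.007  0.15 ] [0.769 0.144 0.175]
scale 0.175 100 [ 0.659 -0.005  0.177] [0.727 0.142 0.2  ]
scale 0.2 81 [ 0.66  -0.006  0.2  ] [0.719 0.141 0.225]
scale 0.225 80 [ 0.551 -0.007  0.227] [0.686 0.115 0.25 ]
scale 0.25 480 [ 0.528 -0.006  0.25 ] [0.686 0.121 0.275]
scale 0.275 98 [ 0.64  -0.007  0.276] [0.686 0.092 0.3  ]
scale 0.3 56 [ 0.652 -0.006  0.3  ] [0.687 0.092 0.314]
scale 0.325 50 [0.643 0.025 0.326] [0.656 0.072 0.35 ]
scale 0.35 646 [0.644 0.013 0.351] [0.712 0.072 0.375]
scale 0.375 6 [0.658 0.042 0.375] [0.663 0.049 0.378]
```

```bash
python3 - <<'E'
from h import *
im,d,p=load("scene")
for nm,(a,b,c,e,s) in {"sb":(230,285,340,400,5),"ss":(240,110,350,270,3.7)}.items():
    cv2.imwrite(f"pics/{nm}.png",cv2.resize(im[b:e,a:c],None,fx=s,fy=s,interpolation=cv2.INTER_CUBIC)[:,:,::-1])
E
```

```text
(no output)
```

View pics/top_crop.png

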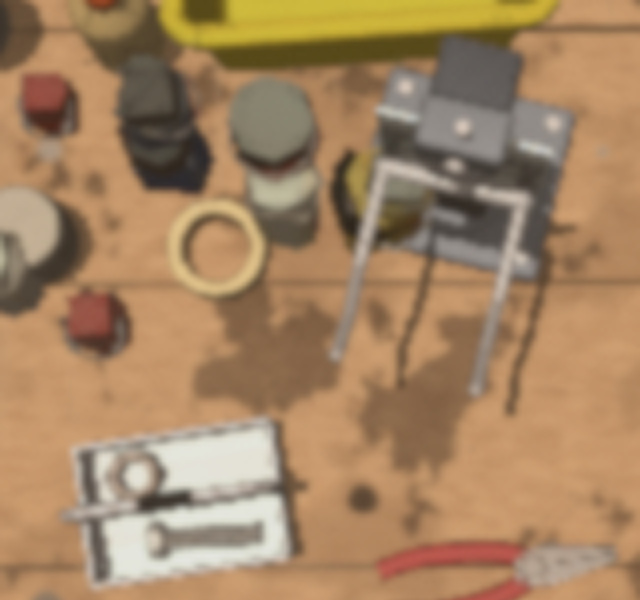

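View pics/sb.png

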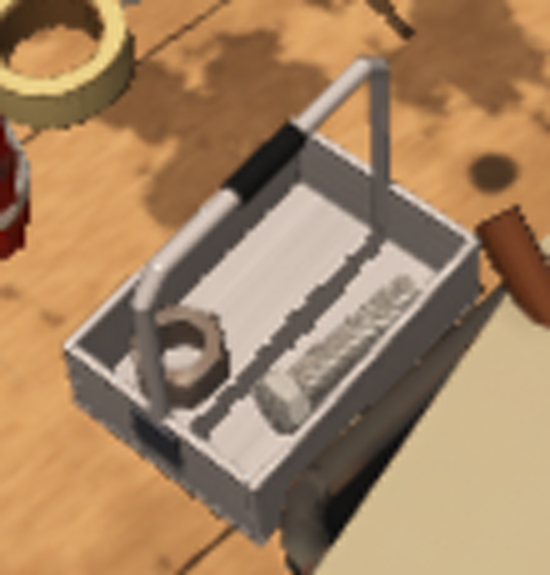

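View pics/ss.png

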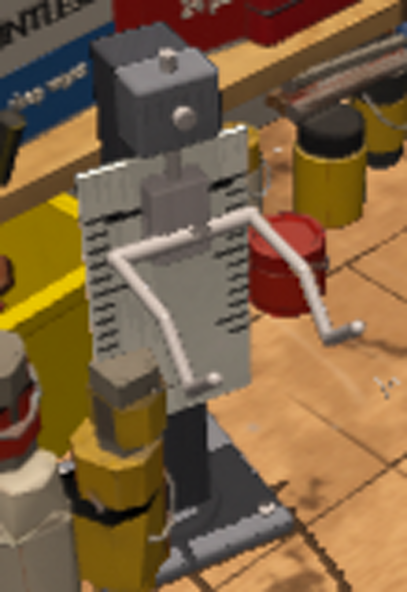

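The top crop shows the bail from (65,517) to (295,487), its black sleeve near (165,500), and prong tips at (335,355) and (477,390). The hook is intact, the nut and bolt are both in the basket, and nothing stands close to the bail. Now I'll measure precisely.

```bash
python3 - <<'E'
from h import *
im,d,p=load("top");X=cloud(d,p)
# bail: depth band
m=np.zeros((480,640),bool);m[255:300,220:295]=True
b=m&(X[...,2]>.115)&(X[...,2]<.145)
v,u=np.nonzero(b); 
vx,vy,x0,y0=cv2.fitLine(np.stack([u,v],1).astype(np.float32),cv2.DIST_HUBER,0,.01,.01).ravel()
print("line px",vx,vy,x0,y0,u.min(),u.max())
ends=[np.array([uu,y0+(uu-x0)*vy/vx]) for uu in (u.min(),u.max())]
E=[onz(e,.130,p) for e in ends];print("bail ends z130",np.round(E,4))
dd=E[0]-E[1];print("len",np.linalg.norm(dd),"yaw",np.degrees(np.arctan2(-dd[0],dd[1])), "mid",np.mean(E,0))
# sleeve: dark pixels on bail
g=im.sum(2);s=m&(g<150)
# keep those near line
vv,uu=np.nonzero(s);dist=abs((uu-x0)*vy-(vv-y0)*vx);k=dist<2
print("sleeve",k.sum(),uu[k].min() if k.any() else 0,uu[k].max() if k.any() else 0,onz((uu[k].mean(),vv[k].mean()),.13,p))
# basket rim outline: white floor/ z 0.035-0.05
r=m&(X[...,2]>.03)&(X[...,2]<.055)
pts=X[r][:,:2].astype(np.float32);print("rim rect",cv2.minAreaRect(pts*1000))
# scale head
m2=np.zeros((480,640),bool);m2[155:200,290:360]=True
h=m2&(X[...,2]>.345)&(X[...,2]<.385);print("head",cv2.minAreaRect((X[h][:,:2]*1000).astype(np.float32)),np.median(X[h][:,2]))
# hook
m3=np.zeros((480,640),bool);m3[185:255,285:350]=True
hk=m3&(X[...,2]>.22)&(X[...,2]<.33)
for z in (hk,):
    P=X[z];
    for row in range(186,254,3):
        q=[(c,np.round(X[row,c],3).tolist()) for c in range(285,350) if z[row,c]]
        print(row,q[:2],'...',q[-2:])
E
```

```text
line px 0.98918337 -0.14668426 251.15395 274.4975 225 278
bail ends z130 [[0.4604 0.3001 0.13  ]
 [0.4801 0.1627 0.13  ]]
len 0.13884772323674446 yaw 8.14601496934655 mid [0.47023508 0.23140025 0.13      ]
sleeve 0 0 0 [nan nan nan]
rim rect ((470.26171875, 233.34408569335938), (100.17745971679688, 143.59532165527344), 8.374713897705078)
head ((678.076171875, 41.990108489990234), (49.124305725097656, 70.82382202148438), 76.00772094726562) 0.36467935847138283
186 [(305, [0.685, 0.091, 0.221]), (306, [0.684, 0.088, 0.224])] ... [(343, [0.665, 0.004, 0.313]), (344, [0.666, 0.001, 0.308])]
189 [(305, [0.668, 0.09, 0.266]), (306, [0.667, 0.088, 0.273])] ... [(346, [0.661, -0.004, 0.299]), (347, [0.66, -0.006, 0.304])]
192 [(304, [0.66, 0.093, 0.271]), (305, [0.659, 0.09, 0.273])] ... [(345, [0.661, -0.004, 0.262]), (346, [0.661, -0.006, 0.266])]
195 [(303, [0.654, 0.095, 0.266]), (304, [0.653, 0.093, 0.27])] ... [(344, [0.661, -0.004, 0.228]), (345, [0.661, -0.007, 0.227])]
198 [(302, [0.647, 0.097, 0.263]), (303, [0.645, 0.095, 0.272])] ... [(340, [0.645, 0.008, 0.271]), (341, [0.645, 0.
[... 1483 characters left out ...]
65])] ... [(332, [0.563, 0.027, 0.247]), (333, [0.563, 0.024, 0.248])]
237 [(293, [0.554, 0.119, 0.267]), (294, [0.554, 0.116, 0.266])] ... [(331, [0.556, 0.029, 0.248]), (332, [0.556, 0.026, 0.243])]
240 [(329, [0.548, 0.034, 0.253]), (330, [0.548, 0.032, 0.256])] ... [(330, [0.548, 0.032, 0.256]), (331, [0.548, 0.029, 0.251])]
243 [(328, [0.54, 0.037, 0.261]), (329, [0.54, 0.035, 0.263])] ... [(330, [0.541, 0.032, 0.257]), (331, [0.541, 0.03, 0.256])]
246 [(327, [0.533, 0.039, 0.266]), (328, [0.533, 0.037, 0.269])] ... [(329, [0.533, 0.035, 0.269]), (330, [0.533, 0.032, 0.267])]
249 [] ... []
252 [] ... []<stdin>:16: RuntimeWarning: Mean of empty slice.
  ret = ret.dtype.type(ret / rcount)
```

```bash
python3 - <<'E'
from h import *
print(manip.camera_params("wrist"))
im,d,p=load("scene");X=cloud(d,p)
m=np.zeros((480,640),bool);m[160:225,260:342]=True
hk=m&(X[...,2]>.2)&(X[...,0]<.66)&(X[...,0]>.45)
v,u=np.nonzero(hk);print(hk.sum())
P=X[hk]
for i in range(0,len(v),8): print(u[i],v[i],np.round(P[i],3),end=' | ')
b=np.zeros((480,640),bool);b[290:370,240:320]=True;b&=(X[...,2]>.122)&(X[...,2]<.142)
v,u=np.nonzero(b);P=X[b];print("\nbail",b.sum(),P.min(0),P.max(0),P.mean(0))
l=cv2.fitLine(P[:,:2].astype(np.float32),cv2.DIST_HUBER,0,.01,.01).ravel();print(l,np.degrees(np.arctan2(l[0],-l[1])))
E
```

```text
{'mtx': array([[371.64829954,   0.        , 322.54701637],
       [  0.        , 371.64829954, 242.20312425],
       [  0.        ,   0.        ,   1.        ]]), 'hand_eye': array([[-3.02280607e-04, -2.96296515e-01,  9.55095955e-01,
        -1.42653425e-01],
       [ 4.11364199e-05, -9.55096002e-01, -2.96296516e-01,
         7.49626477e-02],
       [ 9.99999953e-01, -5.02754625e-05,  3.00895577e-04,
        -8.41619597e-05],
       [ 0.00000000e+00,  0.00000000e+00,  0.00000000e+00,
         1.00000000e+00]])}
837
284 160 [0.659 0.055 0.299] | 292 160 [0.65  0.041 0.297] | 284 161 [0.656 0.058 0.299] | 292 161 [0.651 0.041 0.294] | 285 162 [0.655 0.056 0.297] | 293 162 [0.65  0.04  0.292] | 286 163 [0.656 0.053 0.292] | 294 163 [0.65  0.037 0.288] | 285 164 [0.655 0.056 0.292] | 293 164 [0.651 0.039 0.286] | 283 165 [0.656 0.061 0.291] | 291 165 [0.652 0.043 0.285] | 280 166 [0.66  0.066 0.289] | 288 166 [0.654 0.05  0.284] | 296 166 [0.648 0.033 0.28 ] | 283 167 [0.656 0.061 0.287] | 291 167 [0.65  0.045 0.282] | 304 167 [0.641 0.018 0.273] | 284 168 [0.653 0.061 0.285] | 292 168 [
[... 2044 characters left out ...]
9 0.031 0.244] | 335 199 [0.529 0.041 0.268] | 327 200 [0.558 0.032 0.243] | 335 200 [0.53  0.039 0.263] | 327 201 [0.556 0.034 0.243] | 285 202 [0.597 0.109 0.258] | 331 202 [0.545 0.035 0.247] | 285 204 [0.594 0.111 0.256] | 289 205 [0.591 0.104 0.252] | 289 207 [0.586 0.109 0.252] | 289 209 [0.582 0.112 0.251] | 289 211 [0.582 0.112 0.246] | 288 212 [0.583 0.114 0.244] | 296 212 [0.552 0.12  0.268] | 293 213 [0.562 0.119 0.258] | 290 214 [0.576 0.115 0.244] | 298 214 [0.548 0.118 0.264] | 296 215 [0.555 0.118 0.257] | 
bail 347 [0.34248262 0.16624716 0.12202989] [0.4806319  0.303639   0.14197832] [0.45711832 0.24161653 0.13295426]
[ 0.15362796 -0.9881288   0.47046158  0.2146004 ] 8.837231
```

```bash
python3 - <<'E'
from h import *
Q={}
for n in ("top","scene"):
    im,d,p=load(n);X=cloud(d,p)
    m=(X[...,2]>.264)&(X[...,2]<.276)&(X[...,0]<.637)&(X[...,0]>.605)
    for s,lo,hi in (("L",.09,.12),("R",0,.03)):
        P=X[m&(X[...,1]>lo)&(X[...,1]<hi)]
        l=cv2.fitLine(P[:,:2].astype(np.float32),cv2.DIST_HUBER,0,.01,.01).ravel()
        print(n,s,len(P),"yaw",round(float(np.degrees(np.arctan(l[1]/l[0]))),2),P.mean(0).round(4))
    # V: corner by fitting two 45deg slopes z vs axis coordinate
    yaw=np.radians(-13.5);a=np.array([np.cos(yaw),np.sin(yaw)]);b=np.array([-a[1],a[0]])
    for s,lo,hi in (("L",.10,.125),("R",.018,.045)):
        V=X[(X[...,2]>.235)&(X[...,2]<.276)&(X[...,0]<.61)&(X[...,0]>.52)&(X[...,1]>lo)&(X[...,1]<hi)]
        s_=V[:,:2]@a;t=V[:,:2]@b
        print(n,s,len(V),"s range",s_.min().round(4),s_.max().round(4),"t mean",t.mean().round(4))
        best=min(((np.median(abs(np.maximum(.239+4e-3*1.414,.2447+abs(s_-c))-V[:,2])[V[:,2]<.266]),c) for c in np.arange(.52,.57,.0005)))
        print("  corner s",best, "pos",a*best[1]+b*t.mean())
E
```

```text
top L 50 yaw -14.65 [0.6209 0.0997 0.2696]
top R 47 yaw -14.8 [0.621  0.0131 0.2698]
top L 89 s range 0.5064 0.5692 t mean 0.2423
  corner s (np.float64(0.001818359851297524), np.float64(0.5364999999999982)) pos [0.57824396 0.11037717]
top R 109 s range 0.5048 0.5863 t mean 0.1587
  corner s (np.float64(0.002380443200583726), np.float64(0.5364999999999982)) pos [0.55872672 0.02908201]
scene L 47 yaw -14.78 [0.6203 0.1017 0.2691]
scene R 44 yaw -14.81 [0.6212 0.0152 0.2691]
scene L 132 s range 0.5033 0.568 t mean 0.2441
  corner s (np.float64(0.0026554816789300106), np.float64(0.5364999999999982)) pos [0.57865432 0.11208642]
scene R 154 s range 0.5017 0.5879 t mean 0.1604
  corner s (np.float64(0.003137899686026957), np.float64(0.5369999999999981)) pos [0.55960069 0.0305805 ]
```

```bash
python3 - <<'E'
from h import *
from scipy.spatial.transform import Rotation as R
s=manip.get_state();M=R.from_rotvec(s['tool_rot']).as_matrix();print(M.round(3))
print("jaw yaw",np.degrees(np.arctan2(M[1,2],M[0,2])))
# heights along the path
im,d,p=load("top");X=cloud(d,p)
for x0,x1,y0,y1 in ((.2,.55,-.45,-.3),(.25,.55,-.3,-.15),(.3,.52,-.15,0),(.3,.52,0,.15),(.3,.6,.15,.4)):
    q=X[(X[...,0]>x0)&(X[...,0]<x1)&(X[...,1]>y0)&(X[...,1]<y1)];print(x0,y0,np.percentile(q[:,2],99.5).round(3))
E
```

```text
[[-0.001 -0.95  -0.313]
 [ 0.002 -0.313  0.95 ]
 [-1.     0.     0.002]]
jaw yaw 108.26872388311556
0.2 -0.45 0.624
0.25 -0.3 0.613
0.3 -0.15 0.114
0.3 0 1.347
0.3 0.15 0.202
```

step_arm --pt "16 30 5 0 0 3.2 1" --pt "16 30 5 0 0 3.2 1" --pt "16 30 5 0 0 3.2 1" --pt "16 30 5 0 0 3.2 1" --pt "16 30 5 0 0 3.2 1"

```text
time: 0.52
ee_pos: [0.2683, -0.4182, 0.256]
tool_rot: [-1.635, 0.862, 1.637]
force: [1.9, -0.4, 0.0]
grip_width: 0.0853
```

```bash
cat > st.py <<'E'
from h import *
from scipy.spatial.transform import Rotation as R
s=manip.get_state();M=R.from_rotvec(s['tool_rot']).as_matrix()
print("t",s['time'],"q",np.round(s['joint_positions'],3),"pos",np.round(s['ee_pos'],4),"yaw",np.degrees(np.arctan2(M[1,2],M[0,2])).round(2),"down",M[:,0].round(3),"F",np.round(s['force'],2),"g",round(s['grip_width'],4))
E
python3 st.py
```

```text
t 0.5167 q [-0.594 -0.231 -0.122 -0.    -1.68  -0.376] pos [ 0.2683 -0.4182  0.256 ] yaw 124.39 down [-0.001  0.001 -1.   ] F [ 1.87 -0.36  0.  ] g 0.0853
```

step_arm --pt "12 32 4 0 0 3.2 1" --pt "12 32 4 0 0 3.2 1" --pt "12 32 4 0 0 3.2 1" --pt "12 32 4 0 0 3.2 1" --pt "12 32 4 0 0 3.2 1"

```text
time: 0.93
ee_pos: [0.3281, -0.2582, 0.2762]
tool_rot: [-1.821, 0.655, 1.821]
force: [0.6, -0.8, 0.3]
grip_width: 0.0853
```

step_arm --pt "10 33 3 0 0 3.2 1" --pt "10 33 3 0 0 3.2 1" --pt "10 33 3 0 0 3.2 1" --pt "10 33 3 0 0 3.2 1" --pt "10 33 3 0 0 3.2 1"

```text
time: 1.35
ee_pos: [0.378, -0.093, 0.2914]
tool_rot: [-1.995, 0.416, 1.995]
force: [1.0, -0.5, 0.8]
grip_width: 0.0855
```

step_arm --pt "9 33 1 0 0 3.2 1" --pt "9 33 1 0 0 3.2 1" --pt "9 33 0 0 0 3.2 1" --pt "9 33 0 0 0 3.2 1" --pt "9 33 0 0 0 3.2 1"

```text
time: 1.77
ee_pos: [0.423, 0.0721, 0.2932]
tool_rot: [-2.153, 0.141, 2.153]
force: [0.9, 0.1, 0.2]
grip_width: 0.0852
```

```bash
python3 st.py
```

```text
t 1.7667 q [ 0.644 -0.404 -0.187 -0.    -1.787 -0.776] pos [0.423  0.0721 0.2932] yaw 172.46 down [ 0.  0. -1.] F [0.87 0.13 0.25] g 0.0852
```

step_arm --pt "9.5 32 -6 0 0 3.2 1" --pt "9.5 32 -6 0 0 3.2 1" --pt "9.5 32 -6 0 0 3.2 1" --pt "9.5 32 -6 0 0 3.2 1" --pt "9.3 32 -6 0 0 3.2 1"

```text
time: 2.18
ee_pos: [0.4704, 0.232, 0.2626]
tool_rot: [2.144, 0.158, -2.145]
force: [1.0, -0.9, 0.9]
grip_width: 0.0856
```

```bash
python3 st.py; cat > wr.py <<'E'
from h import *
from scipy.spatial.transform import Rotation as R
PW=manip.camera_params("wrist")
def wpose():
    s=manip.get_state();T=np.eye(4);T[:3,:3]=R.from_rotvec(s['tool_rot']).as_matrix();T[:3,3]=s['ee_pos'];return T@PW['hand_eye']
def wproj(P,T):
    K=PW['mtx'];P=np.atleast_2d(P);c=(P-T[:3,3])@T[:3,:3]
    r=np.hypot(c[:,0],c[:,1]);th=np.arctan2(r,c[:,2]);return np.stack([K[0,2]+K[0,0]*th*c[:,0]/r,K[1,2]+K[1,1]*th*c[:,1]/r],1)
def wcloud(d,T):
    K=PW['mtx'];v,u=np.mgrid[:480,:640].astype(float);x=(u-K[0,2])/K[0,0];y=(v-K[1,2])/K[1,1];th=np.hypot(x,y)+1e-9
    k=np.tan(np.minimum(th,1.5))/th;return (np.stack([x*k*d,y*k*d,d],-1))@T[:3,:3].T+T[:3,3]
E
python3 - <<'E'
from wr import *
T=wpose();im,d=manip.grab_frame("wrist");np.save("pics/wrist1_d.npy",d);np.save("pics/wrist1_T.npy",T)
cv2.imwrite("pics/wrist1.png",im[:,:,::-1])
X=wcloud(d,T)
print("cam",T[:3,3],T[:3,2])
b=(X[...,2]>.122)&(X[...,2]<.142)&(X[...,0]>.42)&(X[...,0]<.52)&(X[...,1]>.15)&(X[...,1]<.31)&(d>0)
P=X[b];print(b.sum(),P.min(0),P.max(0))
l=cv2.fitLine(P[:,:2].astype(np.float32),cv2.DIST_HUBER,0,.01,.01).ravel();print(l,"yaw",np.degrees(np.arctan2(-l[0],l[1])))
for y in (.17,.232,.29): print(y,l[2]+(y-l[3])*l[0]/l[1])
print(wproj([[.4703,.2323,.13],[.4805,.164,.13],[.460,.3,.13]],T))
E
```

```text
t 2.1833 q [ 0.842 -0.155 -0.045 -0.    -1.681 -0.695] pos [0.4704 0.232  0.2626] yaw -171.55 down [-0.001 -0.    -1.   ] F [ 1.05 -0.9   0.89] g 0.0856
cam [0.4825663  0.157091   0.40523639] [-0.04523608  0.29383339 -0.95478565]
1945 [0.45640868 0.16449029 0.12203995] [0.48307312 0.30338116 0.13699359]
[ 0.14267544 -0.9897695   0.47088677  0.22772819] yaw -171.7973
0.17 0.4792083
0.232 0.470271
0.29 0.46191028
[[323.36662421 230.39067324]
 [323.33623862 139.65538848]
 [323.59169199 309.87540858]]
```

View pics/wrist1.png

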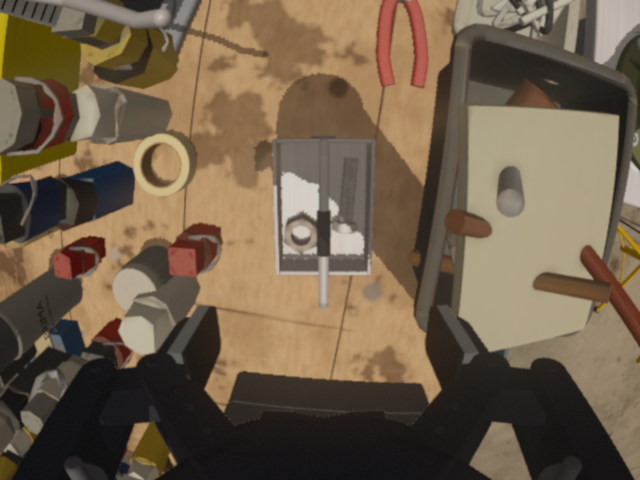

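The wrist view shows the bar running down column 323, sleeve centred near (323,232). My estimate projects to (323,230), so the grasp is aligned. I'll descend to TCP z of 0.111.

step_arm --pt "0 0 -26 0 0 -0.2 1" --pt "0 0 -26 0 0 0 1" --pt "0 0 -26 0 0 0 1" --pt "0 0 -24 0 0 0 1" --pt "0 0 -18 0 0 0 1"

```text
time: 2.65
ee_pos: [0.4694, 0.2297, 0.1403]
tool_rot: [2.145, 0.15, -2.151]
force: [0.3, 0.3, 0.0]
grip_width: 0.085
```

step_arm --pt "0 0 -14 0 0 0 1" --pt "0 0 -10 0 0 0 1" --pt "0 0 -7.5 0 0 0 1" --pt "0 0 0 0 0 0 1" --pt "0 0 0 0 0 0 1"

```text
time: 3.07
ee_pos: [0.4705, 0.2302, 0.1121]
tool_rot: [2.149, 0.151, -2.148]
force: [-0.4, 0.8, 0.7]
grip_width: 0.0854
```

```bash
cat > ft.py <<'E'
import sys
from h import *
n=int(sys.argv[1]) if len(sys.argv)>1 else 12
F=[];Mo=[]
for i in range(n):
    manip.grab_frame("top");s=manip.get_state();F.append(s['force']);Mo.append(s['moment'])
F=np.array(F);print("F mean",F.mean(0).round(3),"std",F.std(0).round(3),"M",np.mean(Mo,0).round(3),"Fz",F[:,2].round(2))
E
python3 st.py; python3 ft.py 12; python3 st.py
```

```text
t 3.0667 q [ 0.84  -0.146 -0.312  0.    -1.406 -0.699] pos [0.4705 0.2302 0.1121] yaw -171.93 down [ 0. -0. -1.] F [-0.37  0.76  0.67] g 0.0854
F mean [ 0.011  0.082 -0.058] std [0.381 0.41  0.428] M [-0.014  0.001  0.003] Fz [ 0.57 -0.01 -0.46 -0.95  0.01  0.51  0.55 -0.21 -0.22 -0.35  0.   -0.13]
t 3.6667 q [ 0.84  -0.147 -0.312 -0.    -1.405 -0.699] pos [0.4704 0.2303 0.1118] yaw -171.93 down [-0.  0. -1.] F [-0.52  0.02 -0.13] g 0.0855
```

step_arm --pt "0 0 0 0 0 0 0" --pt "0 0 0 0 0 0 0" --pt "0 0 0 0 0 0 0" --pt "0 0 0 0 0 0 0" --pt "0 0 0 0 0 0 0"

```text
time: 4.08
ee_pos: [0.4704, 0.2302, 0.1118]
tool_rot: [2.148, 0.151, -2.148]
force: [-0.5, 0.3, 0.4]
grip_width: 0.0255
```

step_arm --pt "0 0 0 0 0 0 0" --pt "0 0 0 0 0 0 0" --pt "0 0 0 0 0 0 0" --pt "0 0 0 0 0 0 0" --pt "0 0 0 0 0 0 0"

```text
time: 4.5
ee_pos: [0.4701, 0.2302, 0.1119]
tool_rot: [2.148, 0.151, -2.149]
force: [-4.5, -0.1, 2.5]
grip_width: 0.0089
```

```bash
python3 st.py
```

```text
t 4.5 q [ 0.84  -0.147 -0.312 -0.    -1.406 -0.699] pos [0.4701 0.2302 0.1119] yaw -171.93 down [-0.001 -0.    -1.   ] F [-4.52 -0.07  2.47] g 0.0089
```

step_arm --pt "0 0 3 0 0 0 0" --pt "0 0 5 0 0 0 0" --pt "0 0 8 0 0 0 0" --pt "0 0 10 0 0 0 0" --pt "0 0 12 0 0 0 0"

```text
time: 4.92
ee_pos: [0.4701, 0.23, 0.1499]
tool_rot: [2.147, 0.15, -2.149]
force: [-0.4, 0.1, -8.1]
grip_width: 0.0087
```

```bash
python3 ft.py 8; python3 st.py
```

```text
F mean [-0.042  0.26  -7.507] std [0.634 0.493 1.793] M [-0.048 -0.037 -0.007] Fz [-2.96 -7.3  -8.22 -8.35 -9.25 -8.18 -7.87 -7.91]
t 5.3167 q [ 0.84  -0.159 -0.255 -0.    -1.476 -0.699] pos [0.47   0.2301 0.149 ] yaw -171.94 down [-0.001 -0.001 -1.   ] F [ 0.1  -0.59 -7.91] g 0.0087
```

```bash
python3 - <<'E'
from h import *
yaw=np.radians(-14.2);a=np.array([np.cos(yaw),np.sin(yaw)]);b=np.array([-a[1],a[0]]);S=np.array([.567,.071])
for n in ("top","scene"):
    im,d,p=load(n);X=cloud(d,p);q=(X[...,:2]-S);s=q@a;t=q@b
    for ss in np.arange(-.12,.13,.02):
        row=[]
        for tt in np.arange(-.12,.16,.02):
            k=(abs(s-ss)<.01)&(abs(t-tt)<.01)&(X[...,2]<.232)
            row.append(f"{1000*np.percentile(X[k][:,2],95):4.0f}" if k.sum()>1 else "   .")
        print(f"{ss*1000:5.0f}",*row)
    print()
E
```

```text
-120   17   14   15   15   13    3    2    3    3   47  135  135  138   21   26
 -100   15   12    9    3    2    2    3    3    3   75  129    8    8    7   46
  -80    2    2    2    3    2    3    2    2    2    2   47   45   46   48    3
  -60    3    3    4    3    4    2    4    6    2    2   44   45    3    1    4
  -40    2    3    2    2    2    4    2    5    3    3    2    4    3    4    3
  -20    2    3    3    2    4    3    3    4    2    2    2    3    3    3    2
    0    2    2    2    4    2    2    3    4    2    2    3    2    3    3    4
   20    2    2    2    3    2    2    3    2    3    1    3    3    4   29   28
   40    2    3    2    2    3    2    2    4    2    2    2    3   27   26    3
   60    2    3    3    1    4    1    3    3   18   75    3  112  141   28    5
   80    1    2    3   18   18   18   18  170  180  122  110  185  215  201   27
  100    2    3    6  199  227  202   30  194  231  183  109  215  218  218    3
  120    5    3    4   20  183  100   90   94  208  170   89  217  218  219    1

 -120   15   13   13    .    .    0    1    1  
[... 305 characters left out ...]
-0    1    0    0   -0   -0   -0    0    0    0    1
  -20    1    0    0    1    0    0    0    0    1    0    0    0    1    0    1
    0    1    0    1    1    1    1    1    0    0    1    1    1   -0    1    1
   20    1    1    1    0    1    1   -0    0    1    0    0   -0    3   26   26
   40    0    1    1    1    0    1    0    0    1   -0    0    1   26   27    3
   60    0   -0    0    1    0    0    0    1   82   81    1  132  138  102   22
   80    1    1    0   17   16   17   18  173  178  157   86  197  214  198   26
  100    2    1    2  211  226  226  228  226  229  191  117  214  216  216    1
  120    1    2    2  180  226  218  205  225  229  204  118  216  217  216    1
```

```bash
python3 - <<'E'
from h import *
yaw=np.radians(-14.2);a=np.array([np.cos(yaw),np.sin(yaw)]);b=np.array([-a[1],a[0]]);S=np.array([.567,.071])
for n in ("top","scene"):
    im,d,p=load(n);X=cloud(d,p);q=(X[...,:2]-S);s=q@a;t=q@b
    for t0 in np.arange(.02,.09,.01):
        k=(t>t0)&(t<=t0+.01)&(s>.03)&(s<.09)&(X[...,2]>.03)&(X[...,2]<.22)
        if k.sum(): 
            o=np.argsort(s[k])[:6];print(n,round(t0,3),[(round(1000*x),round(1000*z)) for x,z in zip(s[k][o],X[k][o][:,2])])
E
```

```text
top 0.02 [(74, 52), (76, 61), (77, 57), (80, 63), (80, 166), (81, 149)]
top 0.03 [(72, 58), (72, 59), (74, 56), (74, 59), (75, 87), (76, 63)]
top 0.04 [(68, 59), (69, 34), (70, 71), (70, 88), (70, 50), (71, 85)]
top 0.05 [(67, 51), (68, 59), (69, 72), (71, 81), (71, 84), (72, 88)]
top 0.06 [(68, 36), (69, 70), (69, 84), (69, 49), (69, 62), (70, 80)]
top 0.07 [(75, 54), (79, 84), (79, 76), (80, 89), (81, 88), (83, 89)]
top 0.08 [(72, 110), (73, 57), (74, 69), (75, 78), (76, 91), (77, 36)]
scene 0.02 [(74, 58), (78, 55), (78, 59), (78, 56), (79, 64), (79, 59)]
scene 0.03 [(71, 60), (71, 86), (72, 56), (72, 55), (72, 57), (72, 56)]
scene 0.04 [(66, 57), (67, 45), (68, 78), (68, 58), (68, 74), (68, 80)]
scene 0.05 [(64, 47), (64, 31), (65, 39), (65, 45), (65, 37), (65, 48)]
scene 0.06 [(64, 40), (65, 56), (66, 40), (67, 46), (67, 44), (67, 53)]
scene 0.07 [(69, 68), (70, 63), (72, 48), (73, 78), (73, 40), (73, 74)]
scene 0.08 [(73, 51), (75, 75), (78, 98), (79, 107), (81, 108), (84, 43)]
```

step_arm --pt "0 0 6 0 0 -0.5 0" --pt "0 -2 12 0 0 -1 0" --pt "0 -4 16 0 0 -1.5 0" --pt "0 -6 18 0 0 -2 0" --pt "0 -8 18 0 0 -2 0"

```text
time: 5.73
ee_pos: [0.4704, 0.2101, 0.2216]
tool_rot: [2.214, 0.018, -2.213]
force: [0.0, 0.7, -8.7]
grip_width: 0.009
```

step_arm --pt "1 -10 16 0 0 -2 0" --pt "1 -11 14 0 0 -2 0" --pt "2 -12 11 0 0 -2 0" --pt "2 -13 8 0 0 -2 0" --pt "2 -13 4 0 0 -2 0"

```text
time: 6.15
ee_pos: [0.4788, 0.1502, 0.2746]
tool_rot: [-2.14, 0.169, 2.136]
force: [-0.0, -0.6, -7.3]
grip_width: 0.0089
```

step_arm --pt "2 -13 0 0 0 -2 0" --pt "2 -13 0 0 0 -1.5 0" --pt "2 -12 0 0 0 -1 0" --pt "3 -10 0 0 0 -0.8 0" --pt "2 -6 0 0 0 0 0"

```text
time: 6.57
ee_pos: [0.4895, 0.0956, 0.2722]
tool_rot: [-2.088, 0.264, 2.089]
force: [-0.4, 0.1, -8.9]
grip_width: 0.0089
```

```bash
python3 st.py; python3 - <<'E'
from h import *
for n in ("scene","top"):
    im,d=manip.grab_frame(n);np.save(f"pics/{n}2_im.npy",im);np.save(f"pics/{n}2_d.npy",d)
    c=im[90:390,180:500] if n=="scene" else im[130:330,200:400]
    cv2.imwrite(f"pics/{n}2.png",cv2.resize(c,None,fx=2 if n=="scene" else 3,fy=2 if n=="scene" else 3)[:,:,::-1])
E
python3 st.py
```

```text
t 6.5667 q [ 0.598 -0.22  -0.084  0.    -1.708 -0.848] pos [0.4895 0.0956 0.2722] yaw 165.65 down [-0.001 -0.001 -1.   ] F [-0.37  0.14 -8.86] g 0.0089
t 6.6667 q [ 0.599 -0.22  -0.084  0.    -1.708 -0.849] pos [0.4896 0.0961 0.2724] yaw 165.68 down [-0.001 -0.001 -1.   ] F [-0.58 -0.06 -8.16] g 0.0089
```

View pics/scene2.png

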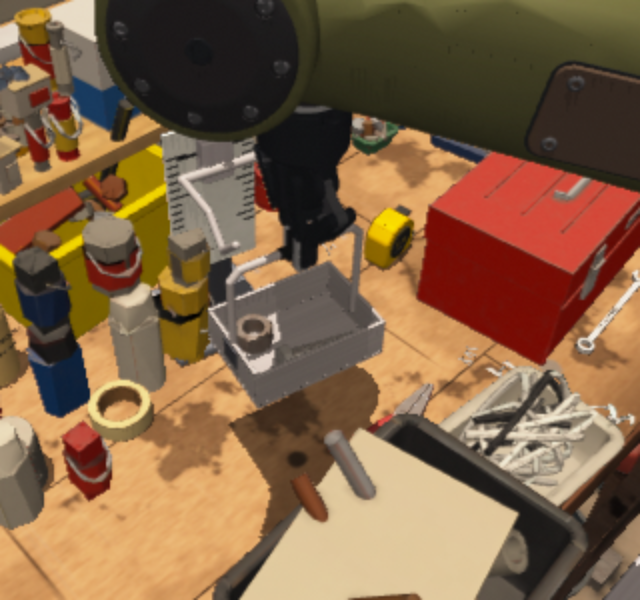

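View pics/top2.png

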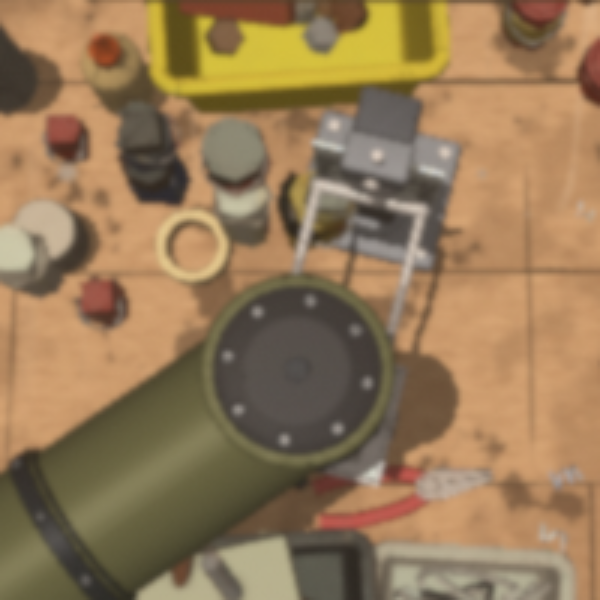

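The scene view shows the basket held level near (300,330), nut at (255,330) and bolt inside. The left prong tip is at (237,245), just behind the bar. Before going in I'll check how much room the wrist housing has to the scale's head.

```bash
python3 - <<'E'
from h import *
yaw=np.radians(-14.2);a=np.array([np.cos(yaw),np.sin(yaw)]);b=np.array([-a[1],a[0]]);S=np.array([.567,.071])
tcp=np.array([.4896,.0961,.2724])
for n in ("top","scene"):
    im,d,p=load(n,'2');X=cloud(d,p);q=X[...,:2]-tcp[:2];s=q@a;t=q@b;h=X[...,2]-tcp[2]
    for h0 in np.arange(.02,.5,.03):
        k=(h>h0)&(h<=h0+.03)&(abs(s)<.13)&(abs(t)<.10)&(d>0)
        # exclude scale: world s relative S>.06
        k&=((X[...,:2]-S)@a<.06)|(X[...,2]>.40)
        if k.sum()>3: print(n,round(h0,2),k.sum(),"s",np.percentile(s[k],[1,99]).round(3),"t",np.percentile(t[k],[1,99]).round(3))
    # bail bar: points on bar
    k=(abs(h-.018-.004)<.012)&(abs(s)<.03)&(abs(t)<.08)&(abs(t)>.025)
    P=X[k]
    if k.sum()>10:
        l=cv2.fitLine(P[:,:2].astype(np.float32),cv2.DIST_HUBER,0,.01,.01).ravel();print(n,"bar",k.sum(),"yaw",np.degrees(np.arctan(-l[0]/l[1])),"s mid",(P[:,:2]-tcp[:2]).mean(0)@a,"t rng",t[k].min(),t[k].max(),"z",P[:,2].max())
    # head
    q=X[...,:2]-S
    k=(X[...,2]>.33)&(X[...,2]<.39)&(abs(q@b)<.06)&((q@a)>.06)&((q@a)<.18);print("head s",np.percentile((q@a)[k],[0.5,99]),"t",np.percentile((q@b)[k],[1,99]),X[k][:,2].max())
E
```

```text
top 0.08 11 s [-0.062 -0.054] t [-0.014 -0.005]
top 0.29 43 s [-0.045 -0.006] t [-0.049 -0.021]
top 0.32 11 s [-0.129 -0.063] t [-0.003  0.055]
top 0.35 1141 s [-0.128 -0.001] t [-0.014  0.098]
top 0.38 5687 s [-0.126  0.043] t [-0.043  0.098]
top 0.41 440 s [-0.031  0.033] t [-0.03   0.029]
top bar 14 yaw -11.186958 s mid 0.0007423366727902899 t rng -0.06661452691022003 -0.05689254760449035 z 0.2941427985950986
head s [0.07970547 0.14786964] t [-0.02440923  0.02290583] 0.37780919913680044
scene 0.02 275 s [-0.036  0.028] t [-0.052  0.06 ]
scene 0.05 448 s [-0.056  0.052] t [-0.01   0.017]
scene 0.08 671 s [-0.064  0.057] t [-0.011  0.019]
scene 0.11 438 s [-0.041  0.007] t [-0.024  0.037]
scene 0.14 702 s [-0.038 -0.002] t [-0.025  0.037]
scene 0.17 157 s [-0.041 -0.021] t [-0.01   0.028]
scene 0.29 10 s [-0.04  -0.033] t [-0.034 -0.024]
scene 0.32 187 s [-0.096 -0.028] t [-0.038  0.025]
scene 0.35 721 s [-0.116 -0.034] t [-0.033  0.056]
scene 0.38 750 s [-0.13  -0.061] t [0.031 0.1  ]
scene bar 157 yaw -14.932743 s mid -0.002383557930060303 t rng -0.06649749283761758 0.07190059272036388 z 0.2949978057665099Traceback (most recent call last):
  File "<stdin>", line 18, in <module>
    return _quantile_unchecked(
        a, q, axis, out, overwrite_input, method, keepdims, weights)
    return _ureduce(a,
                    func=_quantile_ureduce_func,
    ...<5 lines>...
                    overwrite_input=overwrite_input,
                    method=method)
    r = func(a, **kwargs)
    result = _quantile(arr,
                       quantiles=q,
    ...<2 lines>...
                       out=out,
                       weights=wgt)
    slices_having_nans = np.isnan(arr[-1, ...])
                                  ~~~^^^^^^^^^
IndexError: index -1 is out of bounds for axis 0 with size 0
```

step_arm --pt "3 -2 0 0 0 0 0" --pt "6 -3 0 0 0 0 0" --pt "8 -3 0 0 0 0 0" --pt "9 -3 0 0 0 0 0" --pt "10 -3 0 0 0 0 0"

```text
time: 7.08
ee_pos: [0.5264, 0.0833, 0.2726]
tool_rot: [-2.09, 0.26, 2.09]
force: [0.1, 0.8, -8.6]
grip_width: 0.0088
```

step_arm --pt "10 -3 0 0 0 0 0" --pt "10 -3 0 0 0 0 0" --pt "10 -3 0 0 0 0 0" --pt "7 -2 0 0 0 0 0" --pt "4 0 0 0 0 0 0"

```text
time: 7.5
ee_pos: [0.5675, 0.0718, 0.272]
tool_rot: [-2.088, 0.263, 2.09]
force: [0.8, -0.9, -8.4]
grip_width: 0.009
```

```bash
python3 ft.py 12; python3 st.py; python3 - <<'E'
from wr import *
T=wpose();im,d=manip.grab_frame("wrist");np.save("pics/wrist3_d.npy",d);np.save("pics/wrist3_T.npy",T)
cv2.imwrite("pics/wrist3.png",im[:,:,::-1])
im,d=manip.grab_frame("scene");np.save("pics/scene3_im.npy",im);np.save("pics/scene3_d.npy",d)
cv2.imwrite("pics/scene3.png",cv2.resize(im[100:350,180:430],None,fx=2.4,fy=2.4,interpolation=cv2.INTER_CUBIC)[:,:,::-1])
E
```

```text
F mean [-0.042 -0.04  -8.08 ] std [0.514 0.323 0.516] M [-0.044 -0.001  0.008] Fz [-9.01 -8.28 -7.87 -8.65 -7.77 -7.74 -8.7  -8.25 -7.41 -7.7  -8.31 -7.28]
t 8.1 q [ 0.478 -0.029  0.091 -0.    -1.691 -0.727] pos [0.5662 0.0724 0.2729] yaw 165.78 down [ 0.  0. -1.] F [ 0.98 -0.45 -7.28] g 0.0087
```

View pics/scene3.png

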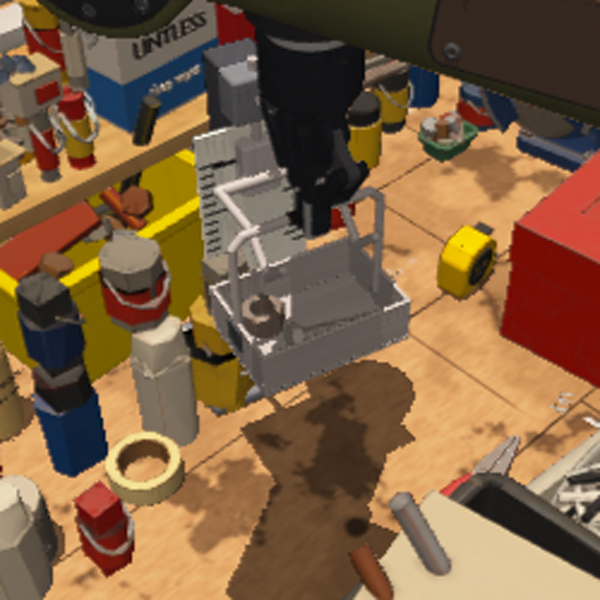

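View pics/wrist3.png

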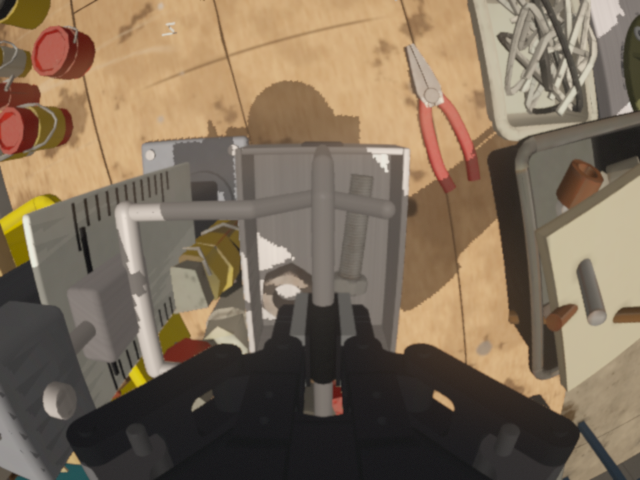

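The wrist view shows the bar at column 322 above the -y prong. The prong's tip is at (388,210) and the V starts near (250,210), so the bar is over the V. Checking with wrist depth.

```bash
python3 - <<'E'
from wr import *
d=np.load("pics/wrist3_d.npy");T=np.load("pics/wrist3_T.npy");X=wcloud(d,T)
yaw=np.radians(-14.2);a=np.array([np.cos(yaw),np.sin(yaw)]);b=np.array([-a[1],a[0]]);tcp=np.array([.5662,.0724])
q=X[...,:2]-tcp;s=q@a;t=q@b
k=(X[...,2]>.236)&(X[...,2]<.278)&(t<-.03)&(t>-.055)&(s>-.05)&(s<.08)&(d>0)
for s0 in np.arange(-.04,.06,.004):
    m=k&(abs(s-s0)<.002)
    if m.sum()>2: print(round(s0*1000),m.sum(),"z max",X[m][:,2].max().round(4),"t",np.median(t[m]).round(4))
m=k&(s>.034)
l=cv2.fitLine(X[m][:,:2].astype(np.float32),cv2.DIST_HUBER,0,.01,.01).ravel();print("prong yaw",np.degrees(np.arctan(l[1]/l[0])))
m=(X[...,2]>.28)&(X[...,2]<.30)&(abs(s)<.02)&(t<-.02)&(t>-.06)
l=cv2.fitLine(X[m][:,:2].astype(np.float32),cv2.DIST_HUBER,0,.01,.01).ravel();print("bar yaw",np.degrees(np.arctan(-l[0]/l[1])),"s",np.median(s[m]),"z",X[m][:,2].max())
E
```

```text
-28 82 z max 0.2716 t -0.0443
-24 208 z max 0.2721 t -0.0443
-20 198 z max 0.2693 t -0.0445
-16 193 z max 0.2655 t -0.0446
-12 183 z max 0.2617 t -0.0445
-8 176 z max 0.2579 t -0.0444
-4 52 z max 0.2536 t -0.0443
8 144 z max 0.2524 t -0.0445
12 168 z max 0.2559 t -0.0445
16 183 z max 0.2605 t -0.0445
20 194 z max 0.2644 t -0.0446
24 198 z max 0.2683 t -0.0444
28 205 z max 0.2714 t -0.0446
32 192 z max 0.2724 t -0.0443
36 191 z max 0.2721 t -0.0443
40 183 z max 0.2716 t -0.0443
44 172 z max 0.2722 t -0.0442
48 177 z max 0.2718 t -0.0443
52 165 z max 0.273 t -0.0443
56 161 z max 0.2717 t -0.0444
prong yaw -14.202299
bar yaw -14.108244 s 0.0009383494738426131 z 0.2969687843612542
```

step_arm --pt "0.5 -0.8 -3 0 0 0 0" --pt "0.5 -0.8 -6 0 0 0 0" --pt "0.5 -0.9 -7 0 0 0 0" --pt "0 0 -6 0 0 0 0" --pt "0 0 -4 0 0 0 0"

```text
time: 8.62
ee_pos: [0.5675, 0.0696, 0.2449]
tool_rot: [-2.087, 0.262, 2.092]
force: [-0.0, 0.1, -9.0]
grip_width: 0.0088
```

step_arm --pt "0 0 -3 0 0 0 0" --pt "0 0 -2 0 0 0 0" --pt "0 0 -2 0 0 0 0" --pt "0 0 -2 0 0 0 0" --pt "0 0 -2 0 0 0 0"

```text
time: 9.03
ee_pos: [0.568, 0.0698, 0.2359]
tool_rot: [-2.09, 0.261, 2.089]
force: [-0.1, -0.3, -8.6]
grip_width: 0.0089
```

step_arm --pt "0 0 -2 0 0 0 0" --pt "0 0 -2 0 0 0 0" --pt "0 0 -2 0 0 0 0" --pt "0 0 -2 0 0 0 0" --pt "0 0 -2 0 0 0 0"

```text
time: 9.45
ee_pos: [0.5679, 0.0698, 0.2258]
tool_rot: [-2.089, 0.261, 2.089]
force: [0.2, 0.2, -7.0]
grip_width: 0.0092
```

```bash
python3 ft.py 8; python3 st.py
```

```text
F mean [-0.73   0.16  -6.965] std [0.574 0.389 0.306] M [0.04  0.236 0.03 ] Fz [-6.95 -7.21 -6.52 -6.81 -7.29 -6.55 -7.01 -7.39]
t 9.85 q [ 0.473 -0.034  0.    -0.    -1.606 -0.721] pos [0.5678 0.0698 0.2259] yaw 165.77 down [-0.  0. -1.] F [-1.34 -0.31 -7.39] g 0.0086
```

step_arm --pt "-0.5 0.1 -1 0 0 0 0" --pt "-0.5 0.1 -2 0 0 0 0" --pt "-0.5 0.1 -2 0 0 0 0" --pt "0 0 -2 0 0 0 0" --pt "0 0 -1 0 0 0 0"

```text
time: 10.27
ee_pos: [0.5673, 0.0699, 0.218]
tool_rot: [-2.091, 0.261, 2.086]
force: [4.4, -0.7, -6.4]
grip_width: 0.0089
```

```bash
python3 ft.py 8; python3 st.py
```

```text
F mean [ 5.084 -0.89  -6.396] std [0.422 0.361 0.345] M [-0.362 -1.66  -0.076] Fz [-6.37 -7.13 -6.24 -6.62 -6.42 -6.34 -6.18 -5.86]
t 10.6667 q [ 4.740e-01 -3.900e-02 -1.800e-02  1.000e-03 -1.589e+00 -7.230e-01] pos [0.5673 0.0699 0.2183] yaw 165.74 down [ 0.003  0.    -1.   ] F [ 5.5  -0.81 -5.86] g 0.0089
```

step_arm --pt "0.6 -0.1 -1 0 0 0 0" --pt "0.6 -0.1 -2 0 0 0 0" --pt "0.1 -0.1 -2.5 0 0 0 0" --pt "0 0 -2.5 0 0 0 0" --pt "0 0 -2 0 0 0 0"

```text
time: 11.08
ee_pos: [0.5676, 0.0698, 0.2073]
tool_rot: [-2.089, 0.261, 2.09]
force: [1.1, 0.0, -4.4]
grip_width: 0.0086
```

```bash
python3 ft.py 6; python3 st.py
```

```text
F mean [ 0.893  0.327 -5.766] std [0.507 0.568 0.634] M [ 0.058 -0.221 -0.008] Fz [-6.7  -5.18 -5.23 -5.62 -5.29 -6.58]
t 11.3833 q [ 0.473 -0.036 -0.034 -0.    -1.573 -0.721] pos [0.5676 0.0698 0.2079] yaw 165.77 down [-0.  0. -1.] F [ 0.29 -0.07 -6.58] g 0.0087
```

step_arm --pt "0.2 0 -1.5 0 0 0 0" --pt "0 0 -2.5 0 0 0 0" --pt "0 0 -2.5 0 0 0 0" --pt "0 0 -2.5 0 0 0 0" --pt "0 0 -2.5 0 0 0 0"

```text
time: 11.8
ee_pos: [0.5677, 0.0698, 0.1959]
tool_rot: [-2.089, 0.261, 2.09]
force: [-1.8, 0.6, -4.8]
grip_width: 0.0083
```

step_arm --pt "0 0 -2.5 0 0 0 0" --pt "0 0 -2.5 0 0 0 0" --pt "0 0 -2.5 0 0 0 0" --pt "0 0 -2.5 0 0 0 0" --pt "0 0 -2.5 0 0 0 0"

```text
time: 12.22
ee_pos: [0.5678, 0.0698, 0.1837]
tool_rot: [-2.089, 0.261, 2.09]
force: [-4.1, 1.1, -3.4]
grip_width: 0.009
```

step_arm --pt "0 0 -2.5 0 0 0 0" --pt "0 0 -2.5 0 0 0 0" --pt "0 0 -2.5 0 0 0 0" --pt "0 0 -2.5 0 0 0 0" --pt "0 0 -1.5 0 0 0 0"

```text
time: 12.63
ee_pos: [0.5678, 0.0697, 0.172]
tool_rot: [-2.089, 0.261, 2.09]
force: [-3.1, 1.4, -2.2]
grip_width: 0.0089
```

```bash
python3 ft.py 10; python3 st.py
```

```text
F mean [-4.298  0.674 -1.889] std [0.495 0.469 0.472] M [0.302 1.423 0.016] Fz [-2.26 -2.41 -1.15 -1.5  -1.88 -1.39 -2.54 -1.68 -1.62 -2.46]
t 13.1333 q [ 0.473 -0.032 -0.095 -0.    -1.508 -0.721] pos [0.5679 0.0698 0.1723] yaw 165.76 down [-0.  0. -1.] F [-4.38  0.24 -2.46] g 0.009
```

step_arm --pt "-0.4 0.1 -1 0 0 0 0" --pt "-0.4 0.1 -2 0 0 0 0" --pt "-0.3 0.1 -2.5 0 0 0 0" --pt "0 0 -2.5 0 0 0 0" --pt "0 0 -2 0 0 0 0"

```text
time: 13.55
ee_pos: [0.5676, 0.0699, 0.1625]
tool_rot: [-2.091, 0.261, 2.087]
force: [3.5, -1.2, -0.1]
grip_width: 0.0089
```

```bash
python3 ft.py 12; python3 st.py
```

```text
F mean [ 4.762 -2.039 -0.802] std [0.607 0.713 0.397] M [-0.627 -1.595 -0.024] Fz [-1.16 -1.06 -0.93 -1.29 -0.87 -0.55 -1.04 -0.14  0.1  -0.8  -1.05 -0.86]
t 14.15 q [ 4.740e-01 -3.400e-02 -1.130e-01  1.000e-03 -1.489e+00 -7.230e-01] pos [0.5675 0.0699 0.163 ] yaw 165.75 down [ 0.002 -0.    -1.   ] F [ 5.08 -1.43 -0.86] g 0.0089
```

step_arm --pt "0.3 -0.1 -0.5 0 0 0 0" --pt "0.25 -0.1 -1 0 0 0 0" --pt "0 0 -1.5 0 0 0 0" --pt "0 0 -1.5 0 0 0 0" --pt "0 0 -1 0 0 0 0"

```text
time: 14.57
ee_pos: [0.5675, 0.0699, 0.1567]
tool_rot: [-2.09, 0.261, 2.089]
force: [4.5, -0.4, -0.1]
grip_width: 0.009
```

```bash
python3 ft.py 20; python3 st.py
```

```text
F mean [ 4.789 -1.461 -0.354] std [0.701 0.478 0.436] M [-0.501 -1.588 -0.032] Fz [ 0.16 -0.48 -0.28  0.02  0.16 -0.08  0.2  -0.84 -0.82 -0.32 -0.16 -0.2
 -1.15 -0.54  0.42 -1.12 -0.82 -0.28 -0.25 -0.7 ]
t 15.5667 q [ 0.473 -0.031 -0.121  0.    -1.48  -0.722] pos [0.5675 0.0699 0.1569] yaw 165.77 down [ 0.  0. -1.] F [ 6.04 -1.49 -0.7 ] g 0.009
```

step_arm --pt "0.25 -0.1 -0.5 0 0 0 0" --pt "0.25 0 -1 0 0 0 0" --pt "0 0 -0.5 0 0 0 0" --pt "0 0 0 0 0 0 0" --pt "0 0 0 0 0 0 0"

```text
time: 15.98
ee_pos: [0.5676, 0.0698, 0.1546]
tool_rot: [-2.089, 0.261, 2.09]
force: [2.6, -0.8, 0.1]
grip_width: 0.009
```

```bash
python3 ft.py 20; python3 st.py
```

```text
F mean [ 0.347 -0.306 -0.373] std [0.818 0.632 0.543] M [-0.068 -0.193 -0.023] Fz [ 0.36 -0.1   0.15 -1.13  0.07 -0.97 -0.46 -0.73 -0.12 -1.51  0.31 -0.32
 -0.55  0.19 -0.53 -1.07 -0.14  0.19 -0.   -1.12]
t 16.9833 q [ 0.473 -0.029 -0.124 -0.    -1.477 -0.721] pos [0.5677 0.0698 0.1547] yaw 165.77 down [-0. -0. -1.] F [-0.89  1.15 -1.12] g 0.0087
```

```bash
python3 - <<'E'
from wr import *
yaw=np.radians(-14.2);a=np.array([np.cos(yaw),np.sin(yaw)]);b=np.array([-a[1],a[0]]);S=np.array([.5685,.0705])
T=wpose();im,d=manip.grab_frame("wrist");np.save("pics/wrist4_d.npy",d);np.save("pics/wrist4_T.npy",T)
cv2.imwrite("pics/wrist4.png",im[:,:,::-1]);Xw4=wcloud(d,T)
im,d=manip.grab_frame("scene");np.save("pics/scene4_im.npy",im);np.save("pics/scene4_d.npy",d)
cv2.imwrite("pics/scene4.png",cv2.resize(im[100:350,180:430],None,fx=2.4,fy=2.4,interpolation=cv2.INTER_CUBIC)[:,:,::-1])
def hook(X,lo,hi,n):
    q=X[...,:2]-S;s=q@a;t=q@b
    for t0 in (-.042,.042):
        k=(abs(t-t0)<.0045)&(s>.036)&(s<.075)&(X[...,2]>lo)&(X[...,2]<hi)
        z=X[k][:,2];print(n,t0,k.sum(),np.percentile(z,[50,90]).round(4) if k.sum() else '')
d3=np.load("pics/wrist3_d.npy");hook(wcloud(d3,np.load("pics/wrist3_T.npy")),.25,.29,"wrist before")
hook(Xw4,.16,.22,"wrist now")
for tg,lo,hi in (("0",.25,.29),("2",.25,.29),("3",.25,.29),("4",.16,.22)):
    _,dd,p=load("scene",tg);hook(cloud(dd,p),lo,hi,"scene"+tg)
E
```

```text
wrist before -0.042 1588 [0.27  0.271]
wrist before 0.042 13 [0.2663 0.2684]
wrist now -0.042 2486 [0.1934 0.1945]
wrist now 0.042 0 
scene0 -0.042 52 [0.2693 0.2708]
scene0 0.042 55 [0.2691 0.2707]
scene2 -0.042 0 
scene2 0.042 53 [0.2696 0.2714]
scene3 -0.042 5 [0.2702 0.2711]
scene3 0.042 56 [0.2695 0.2706]
scene4 -0.042 0 
scene4 0.042 51 [0.1929 0.1946]
```

View pics/scene4.png

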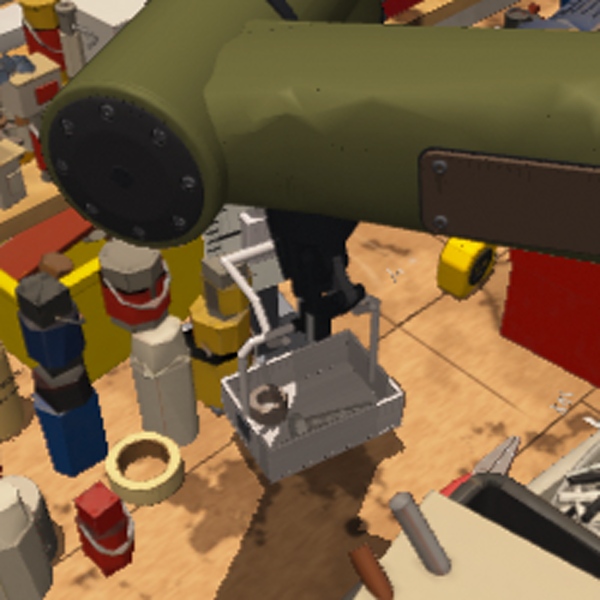

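View pics/wrist4.png

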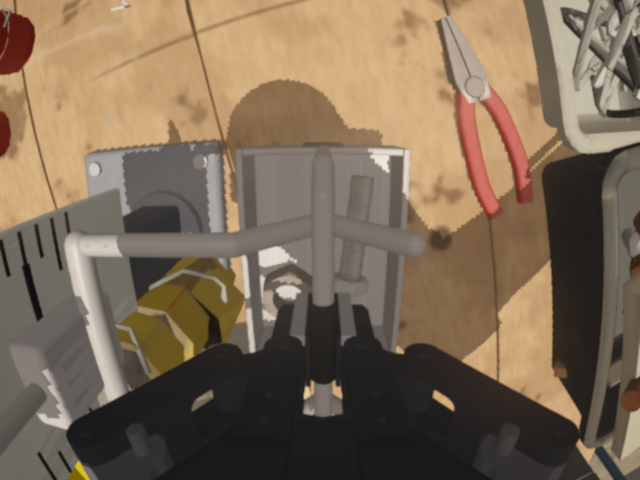

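step_arm --pt "0 0 -0.5 0 0 0 0" --pt "0 0 -0.5 0 0 0 0" --pt "0 0 -0.5 0 0 0 0" --pt "0 0 0 0 0 0 0" --pt "0 0 0 0 0 0 0"

```text
time: 17.5
ee_pos: [0.5677, 0.0697, 0.1532]
tool_rot: [-2.089, 0.261, 2.09]
force: [-2.1, 0.8, -0.4]
grip_width: 0.0087
```

```bash
python3 ft.py 50|cut -c1-150; python3 st.py
```

```text
F mean [-2.725  0.791  0.093] std [0.785 0.503 0.54 ] M [ 0.233  0.912 -0.012] Fz [ 0.86  0.32  0.16 -0.03 -1.02  1.14 -0.28 -0.36 -0.75 -0.61 -0.19 -
  0.84  0.65  1.17  0.17  0.02  0.74  0.28  0.15  0.75 -0.48  1.1   0.96
  0.01  0.85 -0.61  0.42 -0.18 -0.2   0.52  0.15  0.01  0.1  -0.13  0.43
 -0.62 -0.27  0.25 -0.53  0.03  0.32 -0.04  0.01  0.68 -0.18 -0.71 -0.83
 -0.16 -0.16]
t 20.0 q [ 0.473 -0.029 -0.126 -0.    -1.474 -0.721] pos [0.5678 0.0698 0.1533] yaw 165.77 down [-0. -0. -1.] F [-2.57  0.58 -0.16] g 0.0088
```

step_arm --pt "-0.15 0.05 0.2 0 0 0 0" --pt "-0.15 0.05 0.2 0 0 0 0" --pt "0 0 0 0 0 0 0" --pt "0 0 0 0 0 0 0" --pt "0 0 0 0 0 0 0"

```text
time: 20.42
ee_pos: [0.5677, 0.0698, 0.1538]
tool_rot: [-2.09, 0.261, 2.089]
force: [-1.8, -0.4, 0.4]
grip_width: 0.0091
```

```bash
python3 ft.py 40|cut -c1-100; python3 st.py
```

```text
F mean [ 0.64  -0.538 -0.231] std [1.156 0.62  0.533] M [-0.206 -0.221 -0.027] Fz [-0.81 -0.48  0.26
 -0.38 -0.72  0.17 -0.17  0.45  0.25 -0.47 -1.2   0.05 -0.14  0.06 -0.24
  0.79 -0.21  0.33  0.7  -0.72  0.31 -1.07 -0.74  0.44 -1.01 -0.34 -0.28
  0.66  0.28  0.5  -0.48]
t 22.4167 q [ 0.473 -0.03  -0.126  0.    -1.474 -0.722] pos [0.5676 0.0699 0.1537] yaw 165.76 down [ 0. -0. -1.] F [ 3.1  -1.4  -0.48] g 0.0087
```

step_arm --pt "0.15 -0.05 -0.5 0 0 0 0" --pt "0.1 0 -0.5 0 0 0 0" --pt "0 0 0 0 0 0 0.12" --pt "0 0 0 0 0 0 0.16" --pt "0 0 0 0 0 0 0.2"

```text
time: 22.83
ee_pos: [0.5675, 0.07, 0.1525]
tool_rot: [-2.088, 0.261, 2.09]
force: [-0.4, 0.4, -0.0]
grip_width: 0.017
```

```bash
python3 st.py; python3 - <<'E'
from wr import *
yaw=np.radians(-14.2);a=np.array([np.cos(yaw),np.sin(yaw)]);b=np.array([-a[1],a[0]]);S=np.array([.5685,.0705])
for i in range(5):
    T=wpose();im,d=manip.grab_frame("wrist");X=wcloud(d,T);q=X[...,:2]-S;s=q@a;t=q@b
    k=(abs(t+.042)<.0045)&(s>.036)&(s<.075)&(X[...,2]>.16)&(X[...,2]<.22)
    print(np.median(X[k][:,2]).round(4),manip.get_state()['force'].round(1) if hasattr(manip.get_state()['force'],'round') else manip.get_state()['force'])
cv2.imwrite("pics/wrist5.png",im[:,:,::-1])
E
python3 ft.py 10; python3 st.py
```

```text
t 22.8333 q [ 4.730e-01 -2.900e-02 -1.270e-01 -1.000e-03 -1.473e+00 -7.210e-01] pos [0.5675 0.07   0.1525] yaw 165.78 down [-0.001  0.    -1.   ] F [-0.35  0.41 -0.04] g 0.017
0.1913 [ 0.7 -0.2  0.6]
0.1912 [-0.2 -1.1 -0.6]
0.191 [ 0.4 -0.5  0.6]
0.1909 [-0.3 -0.3 -0.1]
0.1908 [ 0.2 -0.   0.1]
F mean [-0.226  0.227 -0.153] std [0.315 0.604 0.41 ] M [0.008 0.003 0.005] Fz [-0.33  0.36 -0.78 -0.37 -0.85  0.33  0.22 -0.19  0.01  0.08]
t 23.5833 q [ 0.473 -0.029 -0.127 -0.    -1.473 -0.721] pos [0.5678 0.0698 0.1527] yaw 165.77 down [-0. -0. -1.] F [-0.28  0.12  0.08] g 0.0172
```

View pics/wrist5.png

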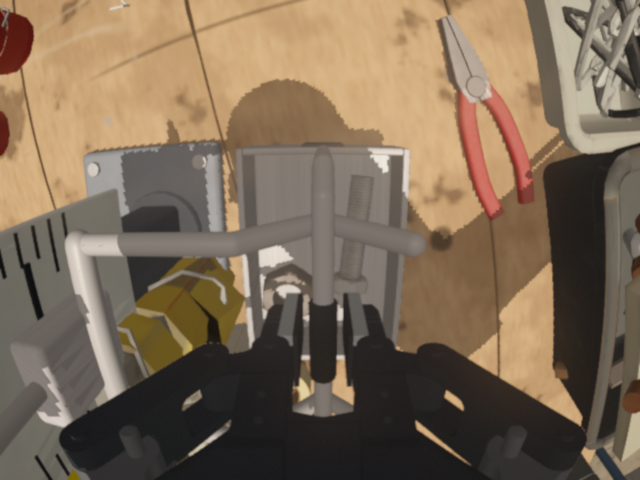

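Released: the hook sank under 1 mm, and the wrist view shows the sleeve free at column 322 between the pads (302 and 345). Opening more and withdrawing straight up.

step_arm --pt "0 0 0 0 0 0 0.3" --pt "0 0 0 0 0 0 0.4" --pt "0 0 0 0 0 0 0.45" --pt "0 0 3 0 0 0 0.45" --pt "0 0 5 0 0 0 0.45"

```text
time: 24.0
ee_pos: [0.5675, 0.0697, 0.1604]
tool_rot: [-2.088, 0.261, 2.091]
force: [-0.3, 0.2, -1.3]
grip_width: 0.0384
```

step_arm --pt "0 0 8 0 0 0 0.45" --pt "0 0 12 0 0 0 0.45" --pt "0 0 16 0 0 0 0.45" --pt "0 0 20 0 0 0 0.45" --pt "0 0 20 0 0 0 0.45"

```text
time: 24.42
ee_pos: [0.5678, 0.0697, 0.2388]
tool_rot: [-2.09, 0.261, 2.088]
force: [0.1, 0.2, 0.8]
grip_width: 0.0382
```

step_arm --pt "0 0 20 0 0 0 0.45" --pt "0 0 20 0 0 0 0.45" --pt "-10 2 20 0 0 0 0.45" --pt "-20 4 18 0 0 0 0.45" --pt "-25 6 10 0 0 0 0.45"

```text
time: 24.83
ee_pos: [0.5129, 0.0813, 0.3277]
tool_rot: [-2.091, 0.262, 2.086]
force: [0.7, 0.8, 0.3]
grip_width: 0.0386
```

step_arm --pt "-28 7 0 0 0 0 0.45" --pt "-28 7 0 0 0 0 0.45" --pt "-20 5 0 0 0 0 0.45" --pt "-10 2 0 0 0 0 0.45" --pt "0 0 0 0 0 0 0.45"

```text
time: 25.25
ee_pos: [0.4255, 0.103, 0.3274]
tool_rot: [-2.092, 0.255, 2.085]
force: [1.3, 0.2, 0.8]
grip_width: 0.0389
```

```bash
python3 st.py; python3 - <<'E'
from wr import *
yaw=np.radians(-14.2);a=np.array([np.cos(yaw),np.sin(yaw)]);b=np.array([-a[1],a[0]]);S=np.array([.5685,.0705])
for i in range(6):
    im,d=manip.grab_frame("scene");p=manip.camera_params("scene");X=cloud(d,p);q=X[...,:2]-S;s=q@a;t=q@b
    k=(abs(t-.042)<.0045)&(s>.036)&(s<.075)&(X[...,2]>.16)&(X[...,2]<.22)
    m=(X[...,2]>.165)&(X[...,2]<.185)&(abs(s)<.02)&(abs(t)<.075)
    r=(X[...,2]>.06)&(X[...,2]<.1)&(abs(s)<.06)&(abs(t)<.08)
    P=X[r][:,:2];print("prong z",np.median(X[k][:,2]).round(4),"bar s",np.median(s[m]).round(4),"z",X[m][:,2].max().round(4),"rect",cv2.minAreaRect((P*1000).astype(np.float32)))
cv2.imwrite("pics/scene6.png",cv2.resize(im[100:350,180:430],None,fx=2.4,fy=2.4,interpolation=cv2.INTER_CUBIC)[:,:,::-1])
T=wpose();im,d=manip.grab_frame("wrist");cv2.imwrite("pics/wrist6.png",im[:,:,::-1])
E
```

```text
t 25.25 q [ 0.703 -0.363 -0.095  0.    -1.835 -0.95 ] pos [0.4255 0.103  0.3274] yaw 165.87 down [ 0.004  0.003 -1.   ] F [1.35 0.16 0.83] g 0.0389
prong z 0.1903 bar s -0.0029 z 0.1848 rect ((567.8335571289062, 74.99476623535156), (143.26272583007812, 103.19595336914062), 75.14820098876953)
prong z 0.1906 bar s -0.003 z 0.1847 rect ((567.4373168945312, 74.5837173461914), (143.66099548339844, 104.66454315185547), 76.72651672363281)
prong z 0.1903 bar s -0.0028 z 0.1847 rect ((567.507568359375, 74.61588287353516), (143.90628051757812, 103.24067687988281), 75.185302734375)
prong z 0.1904 bar s -0.0029 z 0.1843 rect ((567.9917602539062, 75.03170776367188), (142.75802612304688, 103.8880615234375), 75.80376434326172)
prong z 0.1906 bar s -0.0029 z 0.1846 rect ((567.5504760742188, 74.8506851196289), (143.4700164794922, 103.95845794677734), 76.10126495361328)
prong z 0.1907 bar s -0.0032 z 0.1838 rect ((567.8558349609375, 74.85636138916016), (142.55450439453125, 103.72911834716797), 76.17765045166016)
```

View pics/scene6.png

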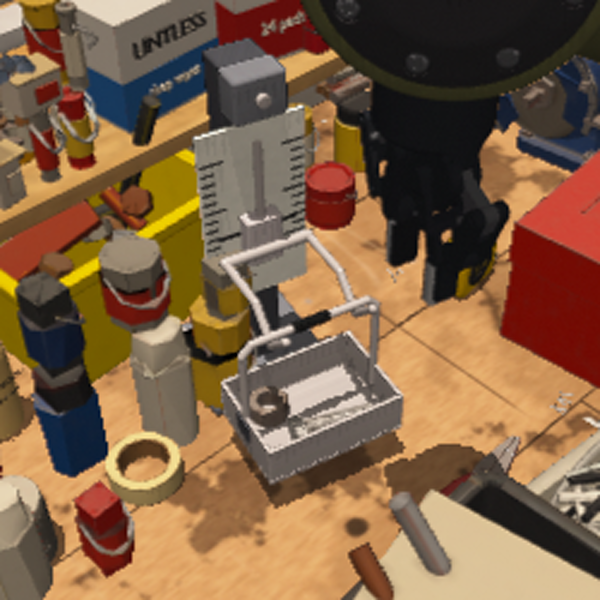

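View pics/wrist6.png

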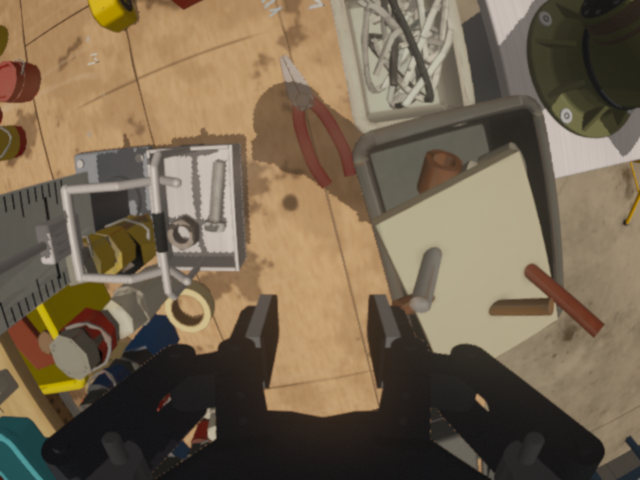

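The basket hangs in both prongs: the bar crosses them at about (163,185) and (170,285) in the wrist view, with nut and bolt inside. The prong height was steady over six frames and the gripper is clear. Handing in.

```bash
python3 -c "
from bench import manip
print(manip.finish_job())"
```

```text
the job is handed in; nothing more can be done
None
```

The basket is hanging by its bail in both prongs of the scale hook, with the nut and bolt inside, and I handed the job in at about 26 s.

- **Lift and approach:** I gripped the sleeve, lifted the basket and turned it about 22° to line up with the hook. The prongs went in between bar and rim, about 40 mm above the seat.
- **Lowering:** I let the weight down at no more than about 0.03 m/s until the wrist force was near zero.
- **Release:** The last averaged vertical reading was about -0.2 N, so I lowered 1 mm more and opened the fingers. Over the five frames after opening, the hook sank 0.5 mm more.
- **Final checks:** Over six frames (about 0.3 s) the hook height varied by only 0.4 mm, and the gripper was well clear. The pointer's travel was about 79 mm, or about 8.2 N. The bystanders I could see looked unmoved; I did not measure them.
- **Disagreements:**
  - The wrist force read about 8.05 N for the basket against 8.2 N from the scale, about what the noise in the averaged wrist readings would give.
  - While the bar was in the V but still gripped, sideways force reached about 5 N a few times. I eased it each time by shifting 0.3 to 1.3 mm. It was still drifting just before release, with a last single reading near 3 N.

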